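Hold the curing box's lid open

TASK

The loupe in the UV curing box is cured and I need both hands to take it out. Draw the slide bolt on the front of the box fully back, then lift the sprung lid by its pull tab to 60 degrees from shut and finish while still holding it there, because it falls shut when let go. Be gentle with the lid: pinch the thin tab with no more than 40 N, never raise it past 75 degrees, where its lamp lead would strain, and leave the loupe and the other things on the desk where they are.

Things in the scene. Friction and masses are not known exactly. Their poses are not given: they have to be found in the camera images.
- uv_box: Grey sheet-metal curing box, fixed, 140 (x) x 240 (y) x 80 mm high, open on top under its hinged lid; inner floor 12 mm up. Origin: centre of the underside; its +x points to its back (hinge side), -x to its front with tab and bolt, +y to the end where the bolt is, z up. With the lid shut only the bolt's knob stands more than 91 mm above the desk.
- lid (a joint): Hinge of the lid, rad: 0 shut, grows as the front edge rises, stop at 1.45. Hinge line: along box y at x = 70, z = 80 mm. The lid is a 7 mm grey plate with an amber window, 140 mm deep, 244 mm wide, 0.22 to 0.45 kg, with a light closing spring: 1.5 to 3 N at the tab. It falls shut from any angle and is barred until the bolt is drawn.
- lid_tab (a point): Where to hold the black plastic pull tab: 28 mm wide (box y), 8 mm thick, sticking out 35 mm from the lid's front edge in the lid's plane. The point is mid-thickness, 20 mm out from the edge, 160 mm from the hinge line; box frame (-90, -40, 84) mm when shut. Pinch its side edges from above, fingers closing along box y (45 mm free each side, 60 mm below); it turns between the pads as the lid rises.
- lid_hinge (a point): Point on the hinge line straight behind the tab, in the box frame at (70, -40, 80) mm.
- bolt (a joint): Travel of the slide bolt, m: 0 shut (it may start up to 2 mm off), 0.020 fully back. It slides to the box's +y, along the front of the box; friction about 1.5 N, and it stays where it is left.
- bolt_knob (a point): Middle of the bolt's upright steel knob, 14 mm in diameter and 17 mm high on a 7 mm stem; 99 mm above the desk, its top at 108 mm, so that it stands above everything round it. In the box frame at (-82, 76, 99) mm with the bolt shut. It can be pinched from above or pushed.
- loupe: Black conical eyeglass loupe, 37 mm across and 34 mm high, standing loose inside the box. Origin at the centre of its underside.
- glue_bottle: Blue dropper bottle, 36 mm across, 102 mm high, standing to the right of the box. Leave alone. Origin under its centre.
- lens_dish: Small glass dish, 57 mm across, 11 mm high, on the desk in front of the box's right corner. Leave alone.
- tweezers: Black tweezers, 120 x 10 x 9 mm, lying on the desk at its near edge. Leave alone.
- driver: Precision screwdriver, 130 x 8 x 8 mm, lying on the desk at its near edge. Leave alone.
- eraser: Eraser in a sleeve, 48 x 23 x 13 mm, lying on the brown mat left of the box. Leave alone.
- paste_jar: Jar, 50 mm across, 40 mm high, behind and to the right of the box. Leave alone.

How it is judged:
On the way, in this order (a step that is already met when the one before it is completed fails the run):
1. the bolt is drawn back while the lid is still shut (value of joint bolt above 0.016 m and value of joint lid below 0.1 rad), for 0.2 s.
2. the lid is raised to 60 degrees by the fingers (value of joint lid between 0.96 and 1.134 rad and contact force between the fingers and lid above 0.5 N), for 0.2 s.
At the end, for the whole second after the job is handed in: The fingers still hold the lid at its pull tab (TCP within 45 mm of the tab point, more than 0.5 N on the lid), steady at 60 degrees from shut within 5 degrees (0.960 to 1.134 rad), and the bolt is drawn back at least 16 of its 20 mm (all of step 2 and velocity of joint lid between -0.1 and 0.1 rad/s and distance between the grasp point and lid_tab below 0.045 m and value of joint bolt above 0.016 m); the arm keeps its last pose, push and grip.
It fails at once if the lid is pinched harder than about 40 N on each finger (95 N summed over its contacts with the fingers), or pressed by the arm with more than 40 N (contact force between the fingers and lid above 95 N or contact force between the arm and lid above 40 N).
It fails at once if the lid is raised past 75 degrees (value of joint lid above 1.309 rad).
It fails at once if the loupe or a bystander is moved more than 15 mm (distance of any of loupe, glue_bottle, lens_dish, tweezers, driver, eraser, paste_jar from where it was at the start of the episode above 0.015 m).
It also fails if it takes over 42 s, if anything falls off the work surface, if the arm or the gripper's body presses on something with over 40 N, if the wrist force passes 120 N, or if a joint passes its speed limit or range.

ROBOT

A 6-joint arm with a two-finger parallel gripper is mounted at the origin on a cart in front of the work surface, level with it; the furniture and walls round the work are solid. World frame = base frame: x ahead of the robot, y to its left, z up, the work surface at z = 0. Lengths are in m, angles in rad, forces in N, time in s.
With the tool pointing down it reaches from about 0.225 to 0.725 m from the base axis. Payload 3.1 kg.
Tool frame: the origin (TCP) lies between the finger pads, 19 mm behind the fingertips; this is the grasp point; z points along the fingers, y is the line along which they close (so a half turn about z gives the same grasp; the last joint's range is limited). The gripper opens to 85 mm and grips with 20 to 120 N. Pads are 22 mm wide; open, the fingers measure 114 mm over their backs; the gripper's body (76 mm by 85 mm) begins 54 mm behind the grasp point. The pads swing forward as they close: fully open they stand 13 mm farther back than shut.
Start: joints at [-1.335, 0.048, 0.099, 1.622, 0, 1.443], TCP at [0.187, -0.491, 0.25] pointing down, gripper open.
Joint ranges: [-2.91, 2.91], [-0.99, 1.94], [-1.21, 1.42], [-2.12, 2.29], [-1.49, 1.47], [-3.14, 3.14]. Speed limits (rad/s): [2.79, 2.79, 3.14, 3.14, 3.14, 3.14].

INTERFACE

Orientations are given as a rotation vector (axis times angle).
In Python, from cell import * gives the robot as it stands. Calls block until the motion is done:
- movep(position, orientation): joint-space move of the TCP to a pose.
- servo_line(position, frame=None, feed=0.15): straight line of the TCP; frame=None keeps the orientation; feed is the mean speed in m/s.
- movej(angles): joint-space move.
- open_gripper() and grasp(newtons=None): open the fingers fully, or close them until they stop; newtons is the grip in N (None keeps the last).
- wait(seconds).
- ik(position, orientation): joint angles nearest the present ones, or None.
- state(): the state.
- grab_frame(name): name is "scene" or "side" or "wrist"; returns (picture, depth): 420x560x3 uint8, red, green, blue; 420x560 float32, m along the optical axis (not along the pixel's ray), 0 where there is no reading.
- calibration(name): a dict with "fx", "fy", "cx", "cy" (pixels), "R" (3x3) and "t" (3): a world point X has camera coordinates R X + t; the wrist camera has in their place "mount" (4x4, takes a point from camera to tool coordinates, whose origin is the TCP and whose axes are the flange's). Camera axes: x right, y down, z forward; pixel columns grow to the right and rows downward; lengths in m; the calibration is good to about 2 mm. A picture is of the moment at which its call begins: read the wrist's pose just before it. calibration takes no time and is no camera call.
A pose or a line that the arm cannot do raises PlanningError and nothing moves.
- close_job(): hands the job in; it is judged then, once.
The state is a dict: "time_s": time; "q": joint angles; "dq": joint speeds; "joint_torque": joint torques, N m; "tcp_pos": TCP position; "orientation": TCP orientation; "force": force on the tool from outside, world axes, zero at the start; "wrist_torque": the same for the moment, N m; "opening": finger opening in m; "grip_force": force on a finger pad.
Only numpy, scipy, OpenCV 4.12 (cv2) and the standard library are available. Lean on these libraries where they do the work, as an engineer would, in place of code of your own. Each camera call takes 0.05 s, during which the arm holds its last target. There are 200 camera calls.

## Working session

There is one attempt and no reset: what is moved stays moved. The work goes in short steps, each a Python script; the robot and the scene stay as the last script left them, time stands still between calls to the robot, and variables do not carry over. Pictures are saved under pics/ and viewed, at most 10 in all, crops included, and the job is handed in when it is done.

```bash
mkdir -p pics; ls
python3 - <<'E'
from cell import *
import cv2,numpy as np
for n in("scene","side"):
    p,d=grab_frame(n); cv2.imwrite(f"pics/{n}0.png",p[:,:,::-1]); np.save(f"pics/{n}0.npy",d)
    print(n,calibration(n))
print(calibration("wrist"),state())
E
```

```text
pics
scene {'fx': 466.60606304743993, 'fy': 466.60606304743993, 'cx': 289.13813221504535, 'cy': 199.6959246008545, 'R': array([[-0.73353153, -0.67928109,  0.02255437],
       [-0.34282889,  0.3411471 , -0.87526397],
       [ 0.5868559 , -0.649766  , -0.48311933]]), 't': array([0.45418676, 0.24307763, 0.93435174])}
side {'fx': 487.424819215974, 'fy': 487.424819215974, 'cx': 277.9501389300067, 'cy': 207.24722839899894, 'R': array([[ 0.94675204, -0.32117681, -0.02249515],
       [-0.17019726, -0.43994305, -0.88174997],
       [ 0.27330106,  0.8386272 , -0.47118039]]), 't': array([-0.47730379,  0.20143637,  1.16229202])}
{'fx': 357.37933454899627, 'fy': 357.37933454899627, 'cx': 273.41532846832223, 'cy': 208.6205457782106, 'mount': array([[ 2.76528967e-04, -9.58652026e-01, -2.84580772e-01,
         7.33264048e-02],
       [ 9.99999705e-01,  6.09972520e-05,  7.66227968e-04,
         6.49690432e-04],
       [-7.17187349e-04, -2.84580900e-01,  9.58651760e-01,
        -1.23273324e-01],
       [ 0.00000000e+00,  0.00000000e+00,  0.00000000e+00,
         1.00000000e+00]])} {'time_s': 0.1, 'q': array([-1.33481094e+00,  4.86833276e-02,  9.77254865e-02,  1.62202562e+00,
       -1.49867047e-05,  1.44297486e+00]), 'dq': array([-8.79495490e-04, -7.65830741e-04,  2.25109734e-03,  2.26545465e-03,
        6.43726954e-06, -7.62404782e-05]), 'joint_torque': array([ 2.45849493e-03, -3.39851153e+01,  3.20935893e+01,  1.58897712e-02,
       -2.17311645e-04,  7.26861686e-06]), 'tcp_pos': array([ 0.18666109, -0.49012636,  0.24891619]), 'orientation': array([-3.08761284e+00, -5.67925234e-01,  2.09071863e-04]), 'force': array([-0.28969715, -0.54570424, -0.21187797]), 'wrist_torque': array([-0.03001289, -0.00098293, -0.01905078]), 'grip_force': 0.0, 'opening': 0.08569827575525499}
```

View pics/scene0.png

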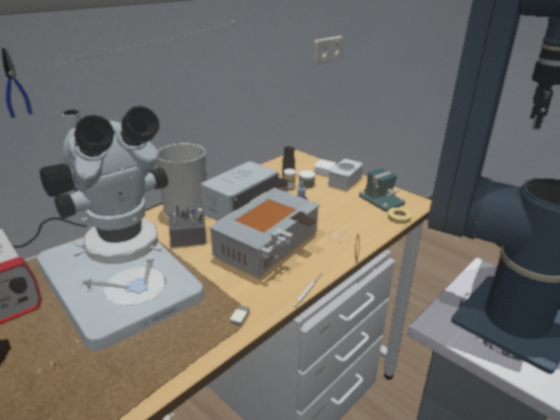

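View pics/side0.png

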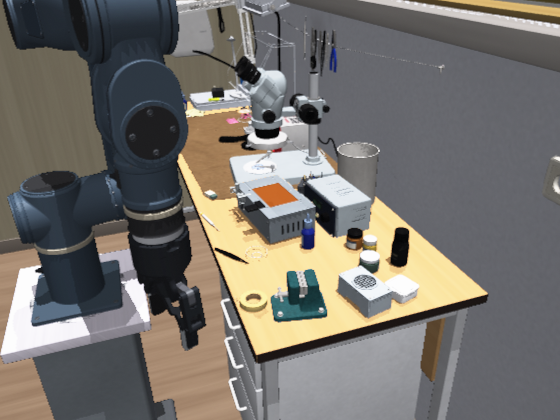

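The box is at about (265,230) in scene and (273,207) in side. Enlarged crops of both come next.

Run:
```python
import cv2,numpy as np
a=cv2.imread("pics/scene0.png")[175:285,195:335]; b=cv2.imread("pics/side0.png")[160:270,215:355]
cv2.imwrite("pics/crop.png",np.vstack([cv2.resize(x,(763,600),interpolation=cv2.INTER_CUBIC)[:, :] for x in(a,b)]) if 0 else np.hstack([cv2.resize(x,(400,314),interpolation=cv2.INTER_CUBIC) for x in(a,b)]))
# rough: world points from depth
from cell import calibration
for n,pts in(("scene",[(265,216),(297,196),(319,206),(215,238),(262,270)]),("side",[(273,195),(313,206),(275,237)])):
    d=np.load(f"pics/{n}0.npy");c=calibration(n)
    for u,v in pts:
        z=d[v,u];X=np.array([(u-c['cx'])/c['fx']*z,(v-c['cy'])/c['fy']*z,z]);print(n,u,v,np.round(c['R'].T@(X-c['t']),3))
```

```text
scene 265 216 [0.546 0.166 0.085]
scene 297 196 [0.556 0.042 0.087]
scene 319 206 [ 0.575 -0.077  0.002]
scene 215 238 [0.587 0.286 0.059]
scene 262 270 [0.46  0.26  0.023]
side 273 195 [0.545 0.158 0.085]
side 313 206 [0.625 0.052 0.086]
side 275 237 [0.509 0.038 0.019]
```

View pics/crop.png

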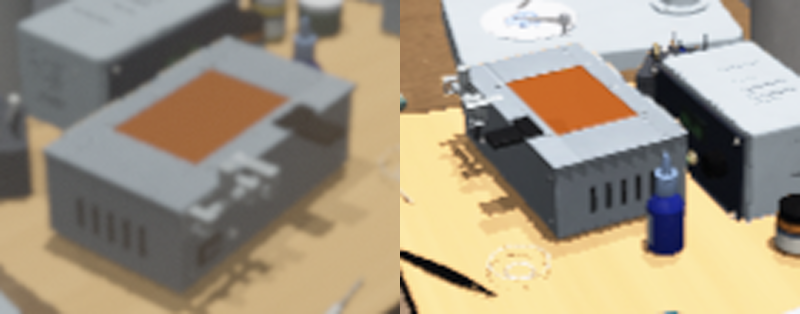

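The crops show the bolt knob near full-image scene pixel (241,230) and the black tab at about scene (303,219) and side (254,206). Now I'll move the wrist camera over the box for two views.

Run:
```python
from cell import *
import cv2,numpy as np
from scipy.spatial.transform import Rotation as Ro
for i,p in enumerate([(0.44,0.10,0.30),(0.44,0.20,0.30)]):
    movep(p,[np.pi,0,0]); wait(0.3); s=state()
    im,d=grab_frame("wrist")
    cv2.imwrite(f"pics/w{i}.png",im[:,:,::-1]); np.savez(f"pics/w{i}.npz",d=d,p=s['tcp_pos'],o=s['orientation'])
    print(s['tcp_pos'],s['orientation'],s['time_s'],s['force'])
```

```text
[0.44004187 0.0999197  0.29998373] [-3.14158856e+00  3.36560707e-04  3.81575198e-05] 4.1417 [-0.86994952 -0.41930144 -0.13382342]
[0.44019832 0.19914191 0.30016222] [ 3.14155653e+00 -2.64330503e-03  5.21529139e-04] 4.975 [ 0.42812529 -0.17018508 -0.16858164]
```

View pics/w0.png

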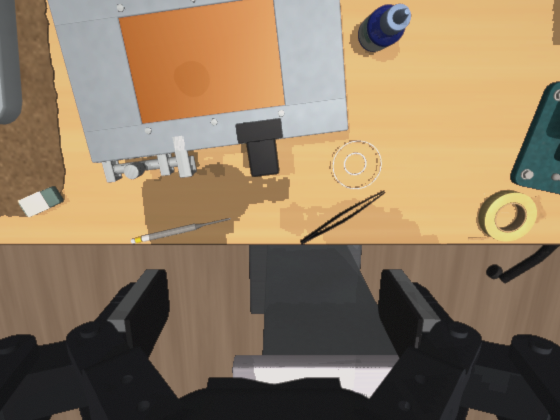

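View pics/w1.png

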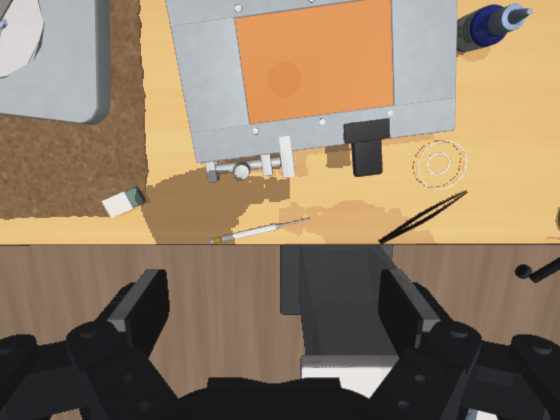

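w0: lid front corners (94,161) and (348,130), tab stub about (263,158), knob about (131,172). w1: corners (200,162) and (455,130), tab about (368,157), knob about (242,171). I'll enlarge both to refine these.

Run:
```python
import cv2,numpy as np
a=cv2.imread("pics/w0.png")[110:190,85:355]; b=cv2.imread("pics/w1.png")[110:190,190:460]
cv2.imwrite("pics/crop2.png",cv2.resize(np.vstack([a,b]),(797,472),interpolation=cv2.INTER_CUBIC))
```

```text
(no output)
```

View pics/crop2.png

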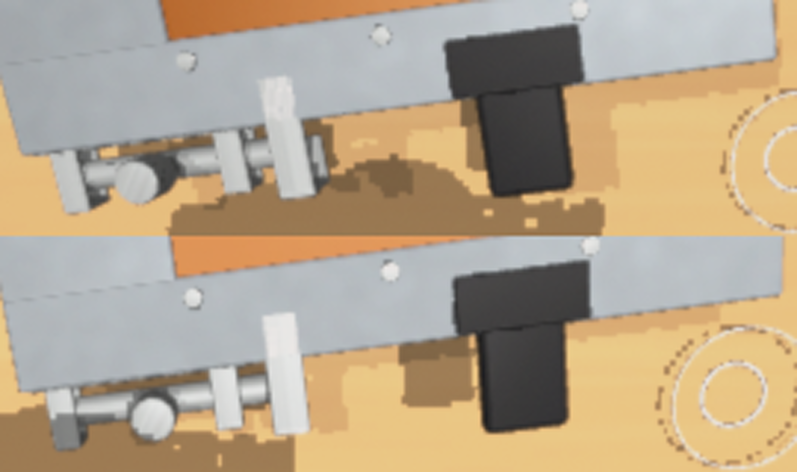

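Crop pixels (scale 2.952): corner L (22,154)/(20,390), corner R (777,60)/(781,295), tab tip corners (493,194),(571,187)/(487,431),(567,424), tab root (479,95),(563,87)/(480,333),(565,322), knob top (137,182)/(152,418).

Run:
```python
from cell import calibration
import cv2,numpy as np
from scipy.spatial.transform import Rotation as Ro
c=calibration("wrist");K=np.array([[c['fx'],0,c['cx']],[0,c['fy'],c['cy']],[0,0,1]]);P=[]
for i in(0,1):
    s=np.load(f"pics/w{i}.npz");T=np.eye(4);T[:3,:3]=Ro.from_rotvec(s['o']).as_matrix();T[:3,3]=s['p']
    P.append(K@np.linalg.inv(T@c['mount'])[:3])
k=797/270
pts=dict(L=((22,154),(20,390)),R=((777,60),(781,295)),tl=((493,194),(487,431)),tr=((571,187),(567,424)),rl=((479,95),(480,333)),rr=((563,87),(565,322)),knob=((137,182),(152,418)))
o={}
for n,(a,b) in pts.items():
    a=np.array([85+a[0]/k,110+a[1]/k]);b=np.array([190+b[0]/k,110+(b[1]-236)/k])
    X=cv2.triangulatePoints(P[0],P[1],a,b).ravel();X=X[:3]/X[3];o[n]=X
    print(n,np.round(X,4))
e=o['L']-o['R'];print("width",np.linalg.norm(e),"yaw",np.degrees(np.arctan2(-e[0],e[1])))
th=np.arctan2(-e[0],e[1]);B=np.array([[np.cos(th),-np.sin(th)],[np.sin(th),np.cos(th)]])
m=(o['L']+o['R'])[:2]/2; ctr=m-B@[-70,0]*1e-3 if 0 else m+B@np.array([.07,0])
print("centre",ctr,"tab",ctr+B@np.array([-.09,-.04]),"tabmeas",(o['tl']+o['tr']+o['rl']+o['rr'])/4,"knob",ctr+B@np.array([-.082,.076]),"hinge",ctr+B@np.array([.07,-.04]))
for n in('tl','tr','rl','rr','knob'):print(n,np.round((B.T@(o[n][:2]-ctr))*1e3,1))
```

```text
L [0.4594 0.2716 0.0846]
R [0.489  0.0298 0.0835]
tl [0.4459 0.12   0.0844]
tr [0.4486 0.0946 0.086 ]
rl [0.4776 0.124  0.0832]
rr [0.4806 0.0972 0.0836]
knob [0.454  0.2274 0.1048]
width 0.24362473590253889 yaw 6.977691959985335
centre [0.54363806 0.15917207] tab [0.45916395 0.10853487] tabmeas [0.46317483 0.10896238 0.08429888] knob [0.45301269 0.22464758] hinge [0.61797892 0.12797213]
tl [-101.7  -27. ]
tr [-102.2  -52.5]
rl [-69.8 -26.9]
rr [-70.1 -53.8]
knob [-80.7  78.6]
```

```bash
cat > h.py <<'E'
from cell import *
import numpy as np
from scipy.spatial.transform import Rotation as Ro
TH=np.radians(6.98);RB=Ro.from_euler('z',TH);C=np.array([.5436,.1592,0])
def W(x,y,z): return C+RB.apply(np.array([x,y,z])*1e-3)
DOWN=(RB*Ro.from_rotvec([np.pi,0,0])).as_rotvec()
def bf(p): return np.round(RB.inv().apply(np.asarray(p)-C)*1e3,1)
def rep(t=""):
    s=state();print(t,round(s['time_s'],2),bf(s['tcp_pos']),"F",np.round(RB.inv().apply(s['force']),1),"g",round(s['grip_force'],1),"op",round(s['opening']*1e3,1));return s
E
python3 - <<'E'
from h import *
import cv2
movep(W(-81.5,77.5,160),DOWN); rep("above")
servo_line(W(-81.5,77.5,114.5),feed=0.08); rep("down")
grasp(30); rep("grip")
for y in (87,94,96,97.5,99):
    servo_line(W(-81.5,y,114.5),feed=0.04); s=rep(y)
    if RB.inv().apply(s['force'])[1]<-8: break
im,d=grab_frame("wrist");cv2.imwrite("pics/b.png",im[:,:,::-1])
E
```

```text
above 5.65 [-81.3  77.3 160.8] F [ 0.2 -0.1  0.1] g 0.0 op 85.3
down 6.37 [-81.6  77.5 114.4] F [ 0.5 -1.   0.1] g 0.0 op 85.4
grip 7.03 [-81.4  77.7 114.8] F [0.5 0.6 2.4] g 29.3 op 11.8
87 7.42 [-81.4  87.7 114.8] F [-0.7  0.6  3. ] g 29.5 op 12.3
94 7.75 [-81.4  94.7 114.8] F [-2.1 -0.   4. ] g 29.6 op 12.1
96 8.0 [-81.4  96.2 114.8] F [-1.4 -1.3  5. ] g 29.6 op 12.5
97.5 8.25 [-81.4  97.3 114.8] F [-2.1 -1.4  5.4] g 29.6 op 12.2
99 8.5 [-81.4  97.5 114.8] F [-1.2 -5.2  5.6] g 29.7 op 12.1
```

View pics/b.png

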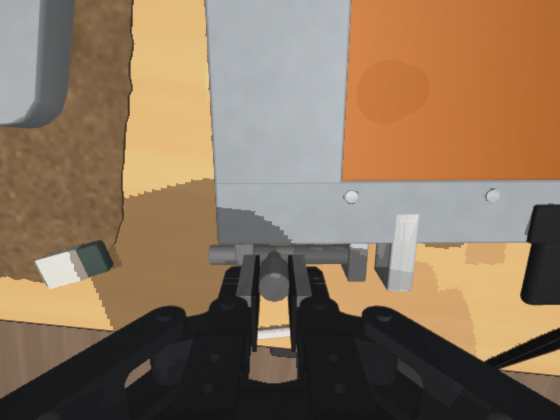

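The bolt's right end (365) is well clear of the hasp (400), and it stopped firmly after 20 mm, so it is fully drawn. At 60° a vertical tool holding the tab deep would run its fingertips into the lid edge. I'll grip with the tab 11 mm above the tips and tilt the tool partly along with the lid.

```bash
cat >> h.py <<'E'
H=8.
def pose(a,k=0.4):
    a=np.radians(a);e=a+np.radians(1.43);t=k*a
    p=np.array([70-160.05*np.cos(e)-1*np.cos(a),-40,80+160.05*np.sin(e)+np.sin(a)])+H*np.array([np.sin(t),0,np.cos(t)])
    return W(*p),(RB*Ro.from_euler('y',t)*Ro.from_rotvec([np.pi,0,0])).as_rotvec()
E
python3 - <<'E'
from h import *
import cv2
print([None if ik(*pose(a)) is None else np.round(ik(*pose(a)),2) for a in(0,30,60)])
open_gripper(); servo_line(W(-81.5,97.5,160),feed=0.15)
p,o=pose(0); movep(p+[0,0,.06],o); rep("above")
servo_line(p,feed=0.08); rep("down")
im,d=grab_frame("wrist");cv2.imwrite("pics/t.png",im[:,:,::-1])
E
```

```text
[array([ 0.09, -0.07, -0.33,  1.31,  0.  ,  3.11]), array([ 0.09,  0.19,  0.08,  1.67, -0.01,  3.12]), array([ 0.1 ,  0.6 ,  0.68,  2.06, -0.01,  3.12])]
above 14.62 [-91. -40. 152.] F [ 0.3  0.8 -0.8] g 0.0 op 85.5
down 15.53 [-90.6 -40.   92.4] F [0.5 0.4 0.1] g 0.0 op 85.0
```

View pics/t.png

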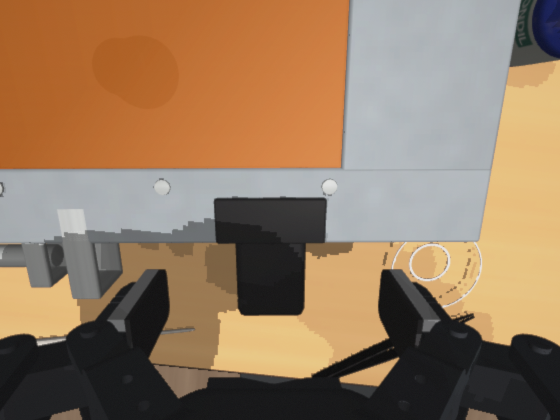

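The tab, centred at (271,280), lies midway between the open fingers at (150,300) and (395,300). Joint 6 is near its range limit, so I'll check that before gripping.

Run:
```python
from h import *
print(state()['q'])
for a in range(0,65,10): print(a,ik(*pose(a))[5])
h=lambda a:(lambda p,o:(p,(Ro.from_rotvec(o)*Ro.from_euler('z',np.pi)).as_rotvec()))(*pose(a))
print([ik(*h(a)) for a in(0,60)])
```

```text
[ 8.98223185e-02 -6.85014697e-02 -3.30045174e-01  1.30780295e+00
 -9.99195955e-06  3.10962932e+00]
0 3.10960226519496
10 3.111266722865442
20 3.1131729122522867
30 3.1152168822525645
40 3.117308887912433
50 3.119378775544557
60 3.121376825317104
[array([ 0.08983359, -0.0681106 , -0.33116181,  1.30774512,  0.        ,
       -0.03199039]), array([ 0.0996956 ,  0.60248724,  0.6758713 ,  2.06296843, -0.00899981,
       -0.02021583])]
```

The half-turned grasp puts joint 6 mid-range, so I'll use that. Then grip and raise in steps while checking forces.

```bash
cat >> h.py <<'E'
pose0=pose
def pose(a,k=0.4):
    p,o=pose0(a,k);return p,(Ro.from_rotvec(o)*Ro.from_euler('z',np.pi)).as_rotvec()
E
python3 - <<'E'
from h import *
import cv2
p,o=pose(0); servo_line(p+[0,0,.06],feed=0.15); movep(p+[0,0,.06],o); rep("turned")
servo_line(p,feed=0.1); rep("down")
grasp(28); s=rep("grip")
if 24<s['opening']*1e3<31:
    for a in range(4,57,4):
        servo_line(*pose(a),feed=0.06); s=rep(a)
        if s['grip_force']<10 or np.linalg.norm(s['force'])>25 or s['opening']<.023: print("STOP");break
for n in("side","scene"):
    im,d=grab_frame(n);cv2.imwrite(f"pics/{n}1.png",im[:,:,::-1]);np.save(f"pics/{n}1.npy",d)
a=cv2.imread("pics/scene1.png")[110:290,170:380];b=cv2.imread("pics/side1.png")[110:290,170:380]
cv2.imwrite("pics/lift.png",cv2.resize(np.hstack([a,b]),(798,342)))
E
```

```text
turned 18.77 [-91.1 -40.  151.8] F [-0.  -0.5 -0.3] g 0.0 op 85.4
down 19.52 [-90.7 -40.   92.4] F [0.9 0.2 0.4] g 0.0 op 85.3
grip 20.08 [-90.7 -38.9  92.4] F [0.4 4.4 1.7] g 33.1 op 27.3
4 20.43 [-89.9 -38.9 102.5] F [ 3.3  5.5 -4.7] g 32.5 op 27.2
8 20.77 [-88.2 -38.9 113.4] F [ 2.1  4.8 -4.4] g 32.4 op 27.3
12 21.11 [-85.7 -38.9 124.3] F [ 2.7  4.8 -4.6] g 32.3 op 27.0
16 21.45 [-82.6 -38.9 135. ] F [ 2.2  3.9 -5.2] g 32.2 op 27.3
20 21.79 [-78.7 -38.9 145.3] F [ 2.3  4.7 -5.2] g 32.2 op 27.3
24 22.13 [-74.1 -38.9 155.5] F [ 1.5  4.5 -5.8] g 32.1 op 27.1
28 22.48 [-68.9 -38.8 165.2] F [ 1.4  5.3 -4.8] g 32.0 op 26.9
32 22.82 [-62.9 -38.8 174.7] F [ 1.3  4.5 -5.8] g 31.9 op 27.1
36 23.16 [-56.3 -38.8 183.8] F [ 0.3  5.6 -5.5] g 31.8 op 27.1
40 23.5 [-49.1 -38.8 192.4] F [ 0.   4.9 -5.5] g 31.8 op 27.4
44 23.84 [-41.3 -38.7 200.4] F [-0.2  5.3 -5.1] g 31.7 op 27.1
48 24.18 [-32.9 -38.7 208. ] F [-1.3  4.9 -4.5] g 31.6 op 27.1
52 24.52 [-24.  -38.7 215. ] F [-1.3  4.9 -4.8] g 31.5 op 27.0
56 24.87 [-14.5 -38.6 221.5] F [-1.4  5.  -4.2] g 31.3 op 27.2
```

View pics/lift.png

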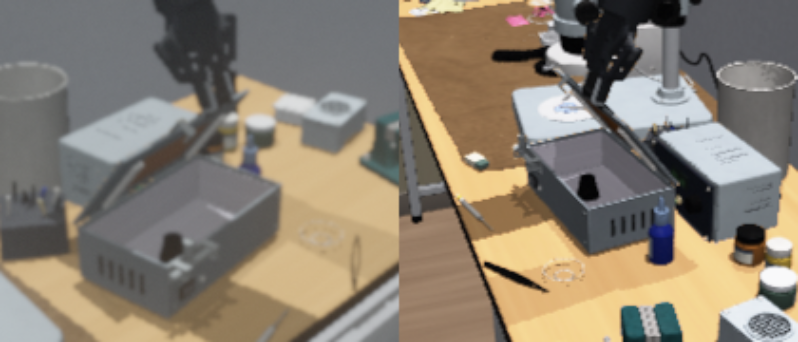

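The lid is up in both views with the tab between the fingers, and the loupe still stands in the box. I'll go to 60° and check the lid angle from depth.

Run:
```python
from h import *
servo_line(*pose(60),feed=0.05); wait(.5); rep(60)
for n in("scene","side"):
    im,d=grab_frame(n);c=calibration(n);v,u=np.nonzero(d>0);z=d[v,u]
    X=(np.c_[(u-c['cx'])/c['fx']*z,(v-c['cy'])/c['fy']*z,z]-c['t'])@c['R']
    b=RB.inv().apply(X-C)*1e3
    r=np.hypot(b[:,0]-70,b[:,2]-80);an=np.degrees(np.arctan2(b[:,2]-80,70-b[:,0]))
    m=(abs(b[:,1])<122)&(r>30)&(r<135)&(an>35)&(an<80)
    print(n,m.sum(),np.percentile(an[m],[10,25,50,75,90]) if m.any() else 0)
```

```text
60 25.84 [ -4.9 -38.6 227.1] F [-3.2  5.6 -3.1] g 31.2 op 26.9
scene 1072 [55.48345236 58.76573863 59.52892515 60.66467711 62.02953454]
side 451 [54.73826731 57.43054786 58.90329215 60.11586121 61.52553202]
```

Run:
```python
from h import *
rep(); print(close_job())
```

```text
25.94 [ -4.9 -38.6 227.1] F [-1.6  6.1 -3.3] g 31.2 op 27.4
the job is handed in; nothing more can be done
None
```

The bolt is fully drawn, and the arm is holding the lid by its tab at about 60° (59–60° by depth) with a 31 N grip; I handed the job in at 26 s, but no verdict came back.

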